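# Dust extractor on, then start the lathe

## Robot

A 7-joint arm with a two-finger parallel gripper is mounted at the origin on the work surface. World frame = base frame: x ahead of the robot, y to its left, z up, the work surface at z = 0. Lengths are in m, angles in rad, forces in N, time in s.
With the tool pointing down it reaches from about 0.4 to 0.875 m from the base axis. Payload 19.3 kg.
Tool frame: the origin (TCP) lies on the centre line of the jaws, within the pads' length; the fingertips stand 14 mm ahead of it and the grasp point (between the pads) lies 5 mm behind it; x points along the fingers, y is the direction in which the jaws open and shut, and the axes are right-handed (so a half turn about x gives the same grasp; the last joint's range is limited). The gripper opens to 85 mm and grips with 20 to 120 N. Pads are 22 mm wide; open, the fingers measure 114 mm over their backs; the gripper's body (76 mm by 85 mm) begins 54 mm behind the grasp point. The pads swing forward as they close: fully open they stand 13 mm farther back than shut.
Start: joints at [-1.174, 0.521, -0.036, 1.599, 0.021, 1.021, -0.113], TCP at [0.281, 0.558, 0.217] pointing down, gripper open.
Joint ranges: [-2.91, 2.91], [-0.3, 2.13], [-1.5, 1.42], [0.17, 2.43], [-1.26, 4.41], [0.16, 1.93], [-2.52, 2.52]. Speed limits (rad/s): [1.89, 1.89, 2.39, 2.39, 3.01, 3.01, 3.01].

## Interface

Orientations are given as [roll, pitch, yaw] about the fixed x, y, z axes, in that order (R = Rz(yaw) Ry(pitch) Rx(roll)).
In Python, from plant import ctrl gives the robot as it stands. Calls block until the motion is done:
- ctrl.move_pose(position, orientation): joint-space move of the TCP to a pose.
- ctrl.move_straight(position, ori=None, max_speed=0.15): straight line of the TCP; ori=None keeps the orientation; max_speed is the mean speed in m/s.
- ctrl.set_joints(angles): joint-space move.
- ctrl.let_go() and ctrl.grab(force=None): open the fingers fully, or close them until they stop; force is the grip in N (None keeps the last).
- ctrl.dwell(seconds).
- ctrl.solve_ik(position, orientation): joint angles nearest the present ones, or None.
- ctrl.snapshot(name): name is "scene" or "top" or "wrist"; returns a dict with "image" (480x640x3 uint8, red, green, blue), "z_map" (480x640 float32, m along the optical axis (not along the pixel's ray), 0 where there is no reading), "vfov" (degrees; the focal length in pixels is half the picture's height over the tangent of half this angle, whatever the lens; pixels are square), "cx", "cy" (the principal point, pixels), "R" (3x3) and "t" (3): a world point X has camera coordinates R X + t. Camera axes: x right, y down, z forward; pixel columns grow to the right and rows downward; lengths in m; the calibration is good to about 2 mm. A picture is of the moment at which its call begins.
A pose or a line that the arm cannot do raises ctrl.PlanningError and nothing moves.
- ctrl.finish_job(): hands the job in, once; it reports no verdict.
Readings, each from a call of its own:
- ctrl.read_time(): time.
- ctrl.read_qpos(): joint angles.
- ctrl.read_joint_velocities(): joint speeds.
- ctrl.read_effort(): joint torques, N m.
- ctrl.read_position(): TCP position.
- ctrl.read_orientation(): TCP orientation.
- ctrl.read_ft_force(): force on the tool from outside, world axes, zero at the start.
- ctrl.read_wrist_torque(): the same for the moment, N m.
- ctrl.read_grip_width(): finger opening in m.
Only numpy, scipy, OpenCV 4.12 (cv2) and the standard library are available. Lean on these libraries where they do the work, as an engineer would, in place of code of your own. Each camera call takes 0.05 s, during which the arm holds its last target.

## Task

At the woodturning bench, press the round key on the dust extractor's control box fully down and let it come back up, then do the same with the square key on the lathe's control box (the one with the display and dial), so that the extractor is running before the lathe starts. The lathe ignores its square key until the extractor is on. Do not press the long bar-shaped off key of either box.

Things in the scene. Friction and masses are not known exactly. Their poses are not given: they have to be found in the camera images.
- fan_on_top (a point): Extractor ON key: black, round, 40 mm diameter, on a grey box fixed to the bench (160 deep, 170 wide, 55 mm high) with vent slots, no display, a wooden wedge on its lid. Box turned up to 20 degrees. Origin: centre of its top face, 65 mm above the bench, 10 mm above the lid; z up, x to the box's back, y to its left. Spring: 6 mm travel down, 5 N at the bottom, pressed beyond 4 mm, returns by itself.
- fan_off_top (a point): Dust extractor OFF key: black bar-shaped key, 20 mm wide and 52 mm long, beside the round key on the same box, its centre 80 mm to the round key's right (-y of the box). Not to be pressed. Origin and axes as for the round key.
- run_top (a point): Lathe RUN key: black, square, 36 mm, on the other grey box fixed to the bench (150 deep, 190 wide, 55 mm high) with a green display and a 15 mm high dial behind its keys. Box turned up to 20 degrees. Origin: centre of its top face, 65 mm above the bench, 10 mm above the lid; z up, x to the box's back, y to its left. Spring: 6 mm travel down, 5 N at the bottom, pressed beyond 4 mm, returns by itself.
- stop_top (a point): Lathe STOP key: black bar-shaped key, 20 mm wide and 52 mm long, beside the square key on the same box, its centre 90 mm to the square key's left (+y of the box). Not to be pressed. Origin and axes as for the square key.

How it is judged:
On the way, in this order (a step that is already met when the one before it is completed fails the run):
1. the extractor's round key is pressed (beyond 4 mm) while the lathe's square key is up (distance of fan_on_top from where it was at the start of the episode above 0.004 m and distance of run_top from where it was at the start of the episode below 0.0015 m), for 0.05 s.
2. after that, the lathe's square key is pressed (beyond 4 mm) while the extractor's round key is up again (distance of run_top from where it was at the start of the episode above 0.004 m and distance of fan_on_top from where it was at the start of the episode below 0.0015 m), for 0.05 s.
At the end, for the whole second after the job is handed in: All four keys are released and back up, within 1.5 mm of where they started (distance of each of fan_on_top, run_top, fan_off_top, stop_top from where it was at the start of the episode below 0.0015 m); the robot touches nothing.
It fails at once if the extractor's bar-shaped off key is pressed (beyond 3 mm) (distance of fan_off_top from where it was at the start of the episode above 0.003 m).
It fails at once if the lathe's bar-shaped stop key is pressed (beyond 3 mm) (distance of stop_top from where it was at the start of the episode above 0.003 m).
It also fails if it takes over 38 s, if anything falls off the work surface, if the arm or the gripper's body presses on something with over 40 N, if the wrist force passes 120 N, or if a joint passes its speed limit or range.

## Working session

There is one attempt and no reset: what is moved stays moved. The work goes in short steps, each a Python script; the robot and the scene stay as the last script left them, time stands still between calls to the robot, and variables do not carry over. Pictures are saved under pics/ and viewed, and the job is handed in when it is done.

```bash
mkdir -p pics
cat > h.py <<'E'
import numpy as np,cv2,pickle
def save(ctrl,n,f):
    s=ctrl.snapshot(n); pickle.dump(s,open(f'{f}.pkl','wb')); cv2.imwrite(f'pics/{f}.png',s['image'][:,:,::-1]); return s
def world(s,u,v,z=None):
    f=240/np.tan(np.radians(s['vfov'])/2)
    r=np.array([(u-s['cx'])/f,(v-s['cy'])/f,1.])
    R=np.array(s['R']);t=np.array(s['t'])
    if z is None: return R.T@(r*s['z_map'][int(round(v)),int(round(u))]-t)
    c=-R.T@t; d=R.T@r
    return c+d*(z-c[2])/d[2]
E
python3 - <<'E'
from plant import ctrl
from h import *
for n in("scene","top","wrist"): s=save(ctrl,n,n+'0'); print(n,s['vfov'],s['cx'],s['cy'],-np.array(s['R']).T@s['t'])
print(ctrl.read_time(),ctrl.read_orientation(),ctrl.read_grip_width())
E
```

```text
scene 52.84704736071586 315.11452860350846 241.9601250836342 [ 0.9335806  -0.62798808  0.75739821]
top 56.360555565758744 316.1999292665995 239.99811185830433 [0.42873392 0.0050841  0.93124372]
wrist 62.524331569599624 317.9442995486202 240.31831492745448 [0.21976664 0.58876722 0.3742107 ]
0.15 [-1.50424424  1.56989041 -1.97105926] 0.08556762061149807
```

View pics/top0.png

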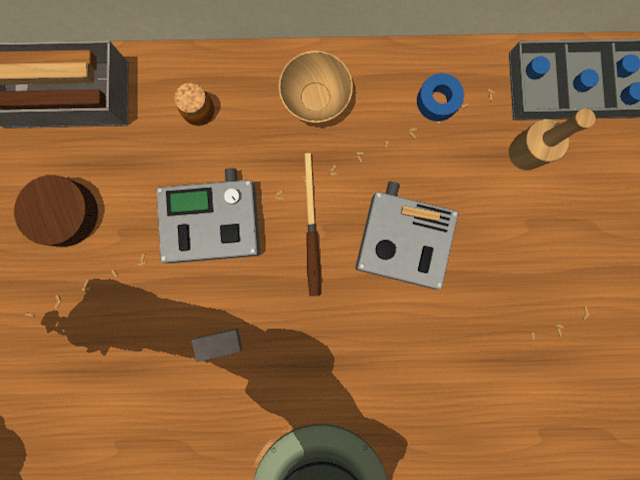

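View pics/scene0.png

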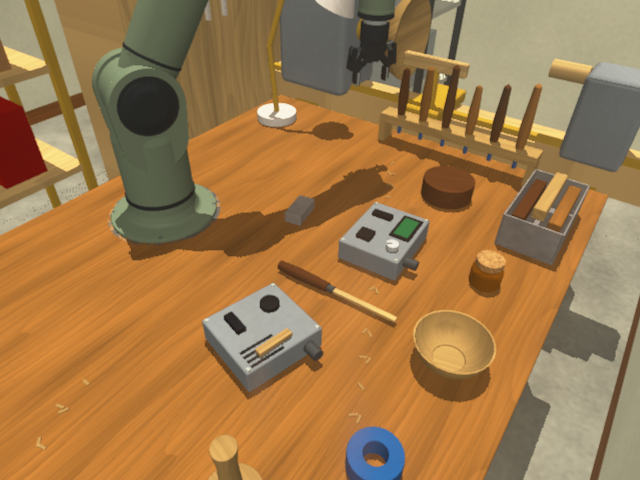

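Top view: the round key is at about (386,250) and the square key at (230,233). The off bars are at (426,259) and (184,237). I'll enlarge both boxes to measure these more closely.

Run:
```python
from h import *
a=cv2.imread('pics/top0.png')
L=cv2.resize(a[170:290,150:270],None,fx=5,fy=5,interpolation=2)[:, :]
R=cv2.resize(a[180:300,350:470],None,fx=5,fy=5,interpolation=2)
cv2.imwrite('pics/cropL.png',L);cv2.imwrite('pics/cropR.png',R)
for n,pts in(('top0',dict(fan=(386,250),foff=(426,259),run=(230,233),stop=(184,237))),('scene0',dict(fan=(270,303),foff=(235,322),run=(366,234),stop=(383,215)))):
    s=pickle.load(open(n+'.pkl','rb'))
    for k,p in pts.items(): print(n,k,world(s,*p,.065).round(4),world(s,*p).round(4))
    g=cv2.cvtColor(s['image'],cv2.COLOR_RGB2GRAY)
    for k,p in pts.items():
        x,y=p; w=26 
        m=(g<50).astype(np.uint8); nn,lab,st,c=cv2.connectedComponentsWithStats(m)
        i=lab[y,x]; 
        if i: print('  blob',k,c[i].round(1),st[i],world(s,*c[i],.065).round(4))
```

```text
top0 fan [ 0.4776 -0.1391  0.065 ] [ 0.4774 -0.1387  0.0672]
top0 foff [ 0.4583 -0.216   0.065 ] [ 0.4583 -0.2161  0.0648]
top0 run [0.5176 0.1626 0.065 ] [0.5175 0.1626 0.0653]
top0 stop [0.5118 0.2516 0.065 ] [0.5119 0.2518 0.0644]
  blob fan [385.1 249.1] [376 240  20  19 296] [ 0.4792 -0.1374  0.065 ]
  blob foff [425. 259.] [418 246  15  27 256] [ 0.4583 -0.214   0.065 ]
  blob run [229.5 233.1] [220 224  20  19 314] [0.5174 0.1635 0.065 ]
  blob stop [183.5 237.1] [178 225  12  26 273] [0.5116 0.2525 0.065 ]
scene0 fan [ 0.4857 -0.1407  0.065 ] [ 0.4877 -0.1429  0.0681]
scene0 foff [ 0.4638 -0.217   0.065 ] [ 0.4657 -0.2187  0.0678]
scene0 run [0.5253 0.1587 0.065 ] [0.5266 0.1563 0.0671]
scene0 stop [0.5203 0.2476 0.065 ] [0.5211 0.2461 0.0662]
  blob fan [269.2 302.9] [260 296  19  16 190] [ 0.4844 -0.1415  0.065 ]
  blob foff [234.2 323. ] [224 313  21  21 220] [ 0.4644 -0.2197  0.065 ]
```

View pics/cropL.png

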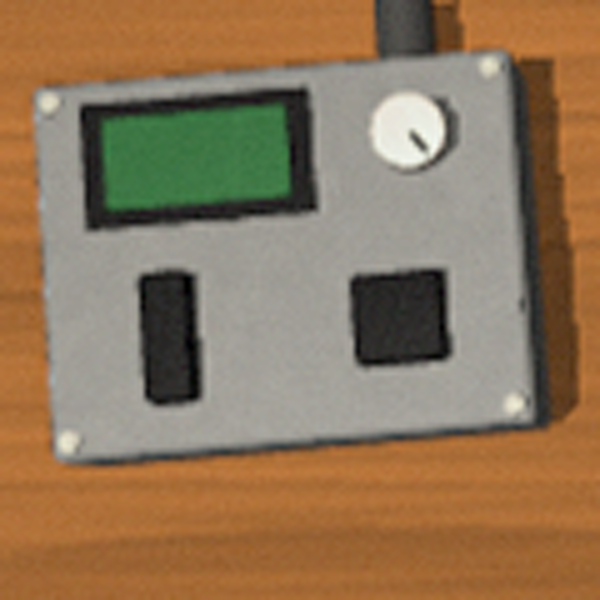

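View pics/cropR.png

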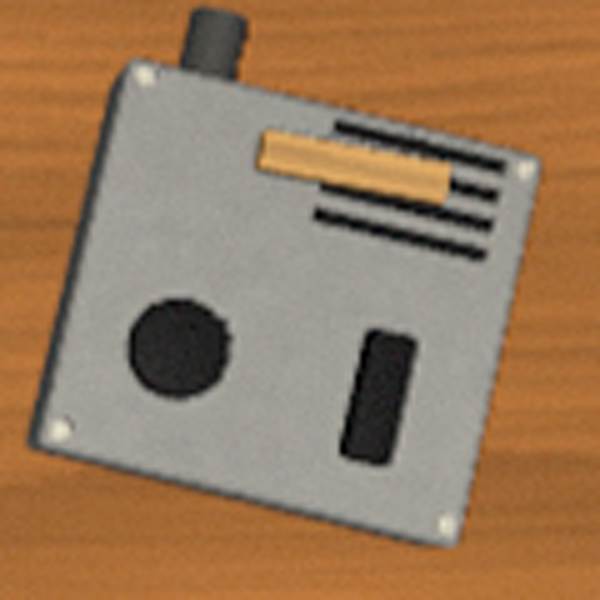

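The two cameras differ by about 7 mm. I'll close the jaws, hover over the round key and check with the wrist camera.

Run:
```python
from plant import ctrl
from h import *
ctrl.grab(20); print(ctrl.read_time(),ctrl.read_grip_width())
print(ctrl.solve_ik([.482,-.139,.2],[0,np.pi/2,-.2]))
ctrl.move_pose([.482,-.139,.2],[0,np.pi/2,-.2])
s=save(ctrl,'wrist','w1'); print(ctrl.read_time(),ctrl.read_position(),ctrl.read_qpos(),ctrl.read_ft_force())
g=cv2.cvtColor(s['image'],cv2.COLOR_RGB2GRAY)
m=(g<50).astype(np.uint8); n,lab,st,c=cv2.connectedComponentsWithStats(m)
for i in range(1,n):
    if st[i][4]>300: print(c[i].round(1),st[i],world(s,*c[i],.065).round(4))
```

```text
0.9167 -2.6516749372333317e-06
[-0.16811484  0.37565922  0.4282321   1.95486728 -0.20373364  0.85262322
  1.73937277]
3.5333 [ 0.48227192 -0.13839947  0.1999685 ] [-0.16892057  0.37581076  0.42775774  1.95463783 -0.20373794  0.85265836
  1.73905976] [ 0.33946879 -0.18754296 -0.35313578]
[463.  142.2] [455  73  22 152 573] [ 0.4438 -0.0246  0.065 ]
[213.9 211.7] [ 201  179   27   67 1723] [ 0.4577 -0.2136  0.065 ]
[316.6 223.1] [ 294  195   49   49 1419] [ 0.4815 -0.1394  0.065 ]
[221.3 289.9] [180 285  84  10 426] [ 0.52   -0.2247  0.065 ]
[316.9 419.1] [    0   289   640   191 62151] [ 0.6549 -0.1742  0.065 ]
[218.1 302.8] [180 299  83   8 367] [ 0.5304 -0.2301  0.065 ]
```

View pics/w1.png

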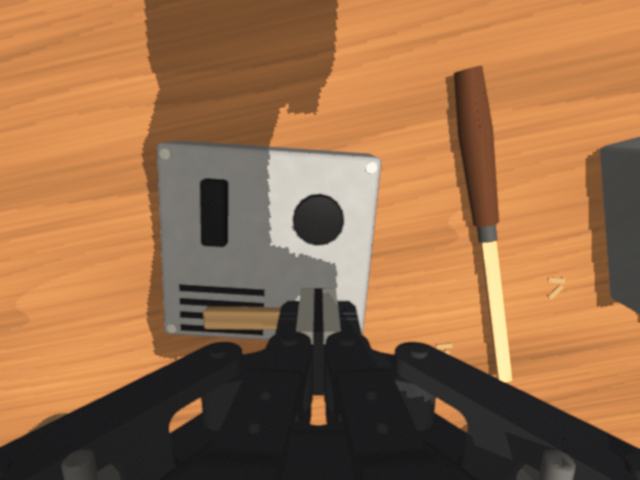

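The wrist view shows the round key at (318,219), which puts it at about (0.480, -0.140). That agrees with the mean of the other two cameras. I'll press in small steps, guarded by the force reading.

```bash
cat >> h.py <<'E'
def press(ctrl,x,y):
    ctrl.move_straight([x,y,.100],max_speed=.12)
    f0=ctrl.read_ft_force()[2]; print('f0',f0); zc=None
    z=.1
    while z>.0715:
        z-=.001 if (z<=.0845 or zc) else .003
        ctrl.move_straight([x,y,z],max_speed=.03)
        f=ctrl.read_ft_force()[2]-f0; print(round(ctrl.read_time(),2),round(z,4),ctrl.read_position()[2].round(4),round(f,2))
        if zc is None and f>.5: zc=z
        if f>4.3: break
    ctrl.dwell(.2); print('end',ctrl.read_position(),ctrl.read_ft_force()[2]-f0)
E
python3 - <<'E'
from plant import ctrl
from h import *
press(ctrl,.4805,-.1395)
save(ctrl,'scene','s2'); print(ctrl.read_time())
E
```

```text
f0 0.9238842295440344
4.77 0.097 0.0972 -0.04
5.02 0.094 0.0939 0.16
5.27 0.091 0.0908 -1.17
5.52 0.088 0.0878 -0.28
5.77 0.085 0.0848 -0.51
6.02 0.082 0.0818 -1.19
6.27 0.081 0.081 -1.88
6.52 0.08 0.08 -0.69
6.77 0.079 0.079 -0.63
7.02 0.078 0.0779 -1.61
7.27 0.077 0.0769 -0.43
7.52 0.076 0.076 -1.05
7.77 0.075 0.0749 -1.22
8.02 0.074 0.0739 -1.48
8.27 0.073 0.0729 -0.66
8.52 0.072 0.0719 -0.54
8.77 0.071 0.0709 -0.51
end [ 0.48051442 -0.13949957  0.07102377] -1.4959552742060378
9.0167
```

Run:
```python
from h import *
a=cv2.imread('pics/s2.png')
cv2.imwrite('pics/s2c.png',cv2.resize(a[230:390,190:350],None,fx=3.7,fy=3.7,interpolation=2))
```

```text
(no output)
```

View pics/s2c.png

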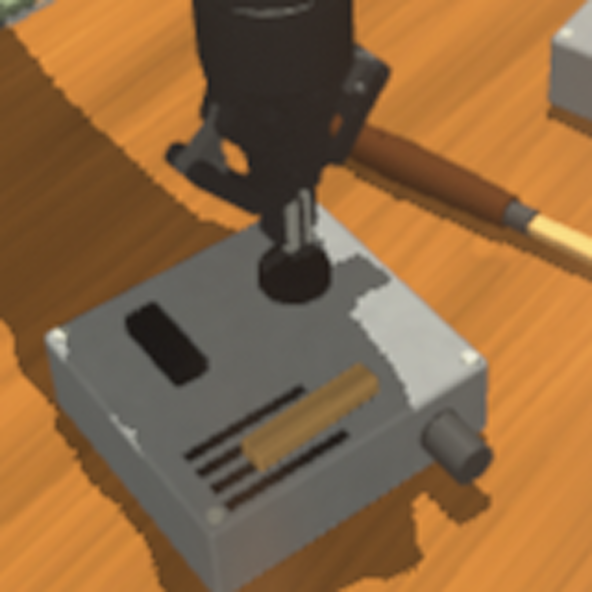

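The scene view shows the tip over the key with the key apparently still up. The shut tips may be shorter than the nominal length. I'll continue down in guarded steps with averaged force readings.

Run:
```python
from plant import ctrl
from h import *
def F(): return np.mean([ctrl.read_ft_force()[2] for _ in range(5)])
x,y=.4805,-.1395; z=.071; f0=F();print(f0)
while z>.056:
    z-=.001
    ctrl.move_straight([x,y,z],max_speed=.03); f=[]
    for _ in range(3): ctrl.dwell(.02); f.append(ctrl.read_ft_force()[2])
    print(round(ctrl.read_time(),2),round(z,4),ctrl.read_position()[2].round(4),np.round(f,2))
    if np.mean(f)-f0>4.5: break
save(ctrl,'scene','s3')
a=cv2.imread('pics/s3.png')
cv2.imwrite('pics/s3c.png',cv2.resize(a[230:390,190:350],None,fx=3.7,fy=3.7,interpolation=2))
```

```text
-1.120010093572296
9.32 0.07 0.07 [0.39 0.93 0.59]
9.62 0.069 0.069 [ 0.06  0.69 -0.  ]
9.92 0.068 0.068 [-0.01  0.6  -0.37]
10.22 0.067 0.067 [ 0.34 -0.24  0.22]
10.52 0.066 0.066 [ 0.33 -0.6   0.04]
10.82 0.065 0.065 [-0.35  0.18 -0.07]
11.12 0.064 0.064 [-0.32  0.1  -0.52]
11.42 0.063 0.063 [-1.06  0.74  0.25]
11.72 0.062 0.062 [-0.13  0.67 -0.09]
12.02 0.061 0.061 [ 0.01  0.27 -0.88]
12.32 0.06 0.06 [ 0.23  0.18 -0.33]
12.62 0.059 0.059 [ 0.76 -0.75  0.25]
12.92 0.058 0.058 [ 1.23 -0.73 -0.63]
13.22 0.057 0.057 [ 0.57 -0.01  0.2 ]
13.52 0.056 0.056 [-1.02  0.28  0.85]
```

View pics/s3c.png

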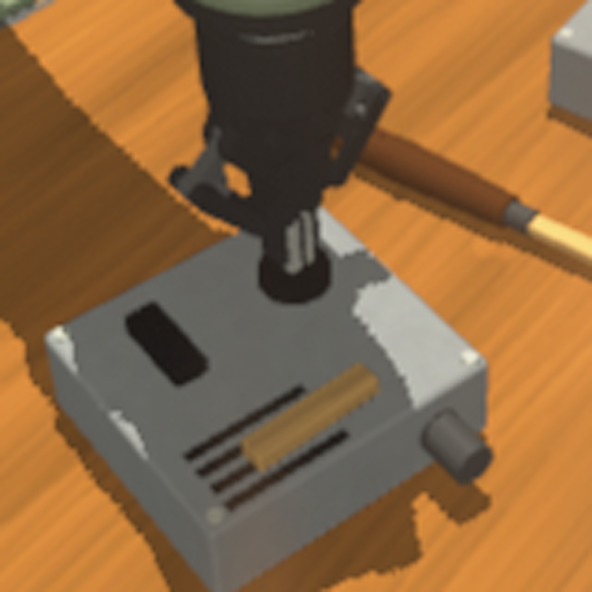

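No contact yet at TCP z = 0.056, and the key looks the same as before. I'll measure the tip height from the depth map before going further.

Run:
```python
from h import *
s=pickle.load(open('s3.pkl','rb'));s0=pickle.load(open('scene0.pkl','rb'))
for v in range(284,314,2): print(v,[(*world(s,u,v).round(3),) for u in (266,269,272)], s['image'][v,269], world(s0,269,v).round(3))
a=s['image'][270:330,235:310,::-1]
cv2.imwrite('pics/s3d.png',cv2.resize(a,None,fx=10,fy=10,interpolation=2)[:600,:750])
```

```text
284 [(np.float64(0.491), np.float64(-0.153), np.float64(0.129)), (np.float64(0.492), np.float64(-0.146), np.float64(0.125)), (np.float64(0.492), np.float64(-0.138), np.float64(0.118))] [45 40 37] [ 0.445 -0.095  0.058]
286 [(np.float64(0.491), np.float64(-0.154), np.float64(0.125)), (np.float64(0.493), np.float64(-0.148), np.float64(0.121)), (np.float64(0.488), np.float64(-0.135), np.float64(0.108))] [46 40 37] [ 0.45  -0.101  0.059]
288 [(np.float64(0.491), np.float64(-0.154), np.float64(0.12)), (np.float64(0.493), np.float64(-0.149), np.float64(0.117)), (np.float64(0.492), np.float64(-0.139), np.float64(0.108))] [45 40 37] [ 0.452 -0.104  0.057]
290 [(np.float64(0.491), np.float64(-0.155), np.float64(0.115)), (np.float64(0.49), np.float64(-0.146), np.float64(0.108)), (np.float64(0.491), np.float64(-0.139), np.float64(0.103))] [86 84 77] [ 0.456 -0.109  0.058]
292 [(np.float64(0.486), np.float64(-0.15), np.float64(0.104)), (np.float64(0.491), np.float64(-0.147), np.float64(0.103)), (np.float64(0.493), np.float64(-0.141), np.float64(0.099))] [118 116 106] [ 0.459 -0.113  0.057]
294 [
[... 1491 characters left out ...]
at64(0.067))] [37 30 26] [ 0.489 -0.148  0.065]
308 [(np.float64(0.488), np.float64(-0.156), np.float64(0.066)), (np.float64(0.494), np.float64(-0.153), np.float64(0.067)), (np.float64(0.498), np.float64(-0.149), np.float64(0.066))] [37 31 27] [ 0.493 -0.153  0.066]
310 [(np.float64(0.487), np.float64(-0.155), np.float64(0.058)), (np.float64(0.493), np.float64(-0.153), np.float64(0.061)), (np.float64(0.498), np.float64(-0.15), np.float64(0.06))] [37 31 27] [ 0.494 -0.154  0.061]
312 [(np.float64(0.49), np.float64(-0.158), np.float64(0.057)), (np.float64(0.494), np.float64(-0.154), np.float64(0.056)), (np.float64(0.498), np.float64(-0.15), np.float64(0.056))] [80 79 74] [ 0.493 -0.153  0.055]
```

View pics/s3d.png

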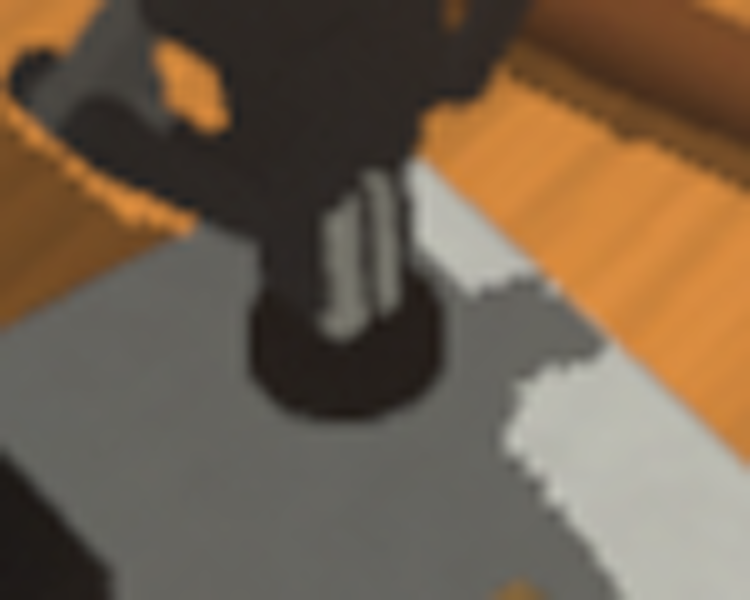

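By depth, the tips are at about 0.070 to 0.073, so they sit roughly 15 mm above the reported TCP z rather than 14 mm below it. The key top reads 0.066 and is still up. Tip and key are centred on each other, so I'll keep going down with the force guard.

```bash
cat >> h.py <<'E'
def down(ctrl,x,y,z,zmin,f0=0.,thr=4.3):
    while z>zmin:
        z-=.001
        ctrl.move_straight([x,y,z],max_speed=.03); f=[]
        for _ in range(3): ctrl.dwell(.02); f.append(ctrl.read_ft_force()[2])
        print(round(ctrl.read_time(),2),round(z,4),ctrl.read_position()[2].round(4),np.round(f,2))
        if np.mean(f)-f0>thr: break
    return z
E
python3 - <<'E'
from plant import ctrl
from h import *
z=down(ctrl,.4805,-.1395,.056,.040)
save(ctrl,'scene','s4')
a=cv2.imread('pics/s4.png')
cv2.imwrite('pics/s4c.png',cv2.resize(a[270:330,235:310],None,fx=10,fy=10,interpolation=2))
s=pickle.load(open('s4.pkl','rb'))
for u,v in((266,306),(269,307),(272,307),(262,302)): print(world(s,u,v).round(4))
E
```

```text
13.87 0.055 0.055 [ 0.32  0.35 -0.14]
14.17 0.054 0.054 [-0.61 -0.77  0.23]
14.47 0.053 0.053 [-0.14 -0.93  0.39]
14.77 0.052 0.052 [-0.15  0.56  0.29]
15.07 0.051 0.051 [2.08 0.99 0.17]
15.37 0.05 0.05 [1.54 1.48 2.15]
15.67 0.049 0.049 [2.89 2.99 2.67]
15.97 0.048 0.048 [4.27 3.29 3.61]
16.27 0.047 0.047 [3.35 4.68 3.29]
16.57 0.046 0.046 [3.44 4.08 4.57]
16.87 0.045 0.045 [3.75 5.59 4.97]
[ 0.483  -0.1498  0.0626]
[ 0.4867 -0.1455  0.0585]
[ 0.4928 -0.1435  0.0605]
[ 0.4674 -0.1438  0.0591]
```

View pics/s4c.png

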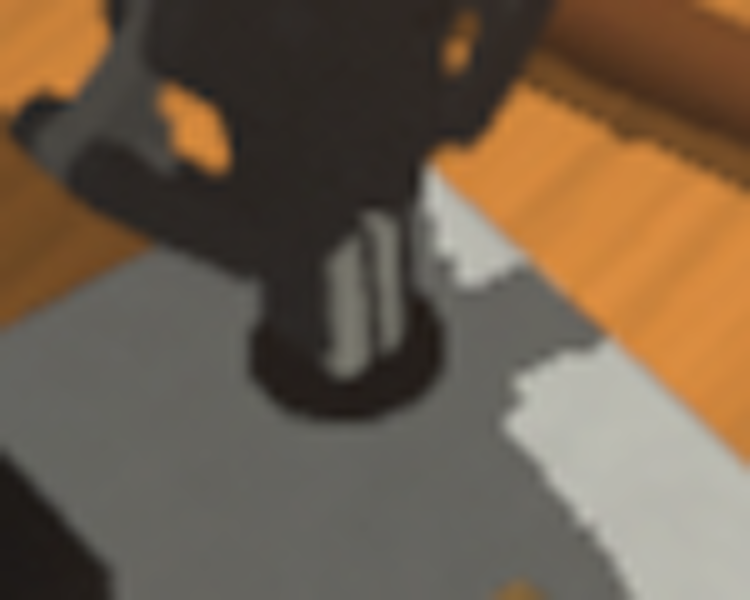

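The key is down: its top has dropped about 6 mm to 0.060, and the force is about 4.8 N. Contact came at TCP z ≈ 0.0515. I'll release it and go to the square key.

Run:
```python
from plant import ctrl
from h import *
ctrl.move_straight([.4805,-.1395,.15],max_speed=.12)
print(ctrl.read_time(),ctrl.read_ft_force())
ctrl.move_pose([.521,.161,.15],[0,np.pi/2,.08])
print(ctrl.read_time(),ctrl.read_position())
s=save(ctrl,'wrist','w5')
g=cv2.cvtColor(s['image'],cv2.COLOR_RGB2GRAY)
m=(g<50).astype(np.uint8); n,lab,st,c=cv2.connectedComponentsWithStats(m)
for i in range(1,n):
    if st[i][4]>300: print(c[i].round(1),st[i],world(s,*c[i],.065).round(4))
s=save(ctrl,'scene','s5')
for u,v in((266,306),(269,307),(272,305),(270,302)): print(world(s,u,v).round(4))
```

```text
17.9417 [-0.4168399  -0.0254691   0.92991631]
19.1 [0.52121717 0.15926713 0.14994186]
[117.4 120.1] [ 102   17   28  214 2724] [0.4564 0.0359 0.065 ]
[465.4 240.3] [ 446  200   40   77 2136] [0.5129 0.2526 0.065 ]
[326.1 237.5] [ 301  210   54   54 2628] [0.518  0.1641 0.065 ]
[321.7 415.7] [    0   289   640   191 64422] [0.652  0.1721 0.065 ]
[ 0.4853 -0.1523  0.0662]
[ 0.4921 -0.1513  0.0668]
[ 0.4928 -0.1431  0.0658]
[ 0.4848 -0.1395  0.0663]
```

View pics/w5.png

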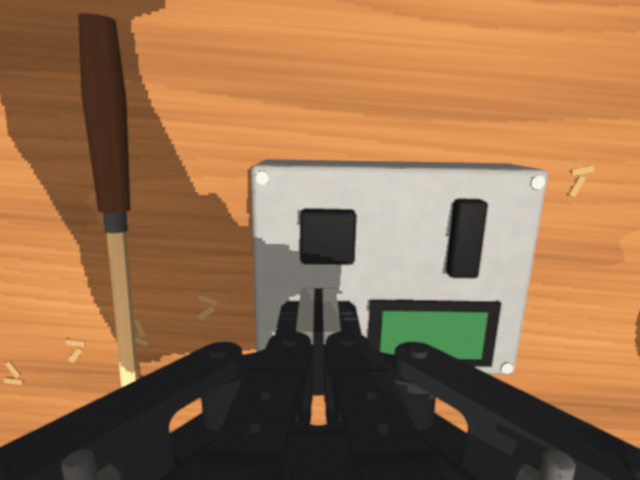

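View pics/s5.png

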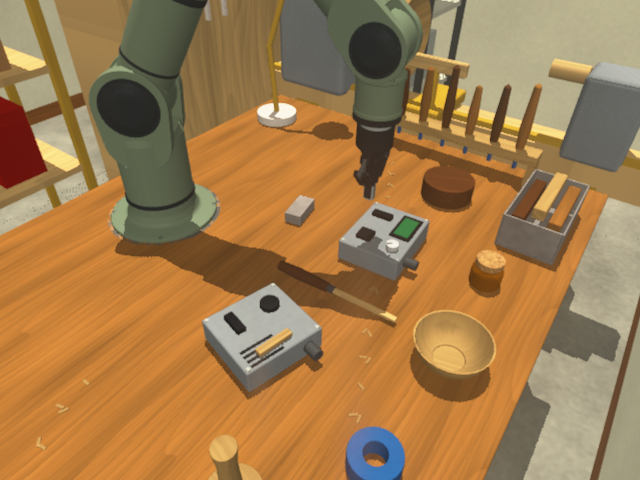

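The round key is back up at 0.066. The square key is at (328,237) in the wrist view, which is about (0.519, 0.162), and the stop bar is clear of it. Pressing now.

Run:
```python
from plant import ctrl
from h import *
x,y=.519,.162
ctrl.move_straight([x,y,.054],max_speed=.06)
f0=np.mean([ctrl.read_ft_force()[2] for _ in range(3)]); print(ctrl.read_time(),f0)
down(ctrl,x,y,.054,.0445,0.,4.4)
s=save(ctrl,'scene','s6')
a=s['image'][:,:,::-1]
cv2.imwrite('pics/s6c.png',cv2.resize(a[200:260,330:405],None,fx=10,fy=10,interpolation=2))
for u,v in((366,238),(368,238),(362,236),(371,236),(366,239)): print(world(s,u,v).round(4))
print(ctrl.read_time())
```

```text
20.95 0.11392094524229396
21.25 0.053 0.053 [-0.4  -0.02 -0.32]
21.55 0.052 0.052 [-0.7   0.22  0.55]
21.85 0.051 0.051 [1.06 1.01 0.66]
22.15 0.05 0.05 [1.62 1.47 2.09]
22.45 0.049 0.049 [2.79 2.58 3.42]
22.75 0.048 0.048 [3.43 2.66 1.72]
23.05 0.047 0.047 [3.   3.71 3.97]
23.35 0.046 0.046 [4.53 4.35 4.02]
23.65 0.045 0.045 [3.51 5.35 4.88]
[0.5304 0.1508 0.0607]
[0.5331 0.1556 0.0589]
[0.5185 0.1529 0.0596]
[0.5365 0.1629 0.0617]
[0.5306 0.151  0.0577]
23.7
```

View pics/s6c.png

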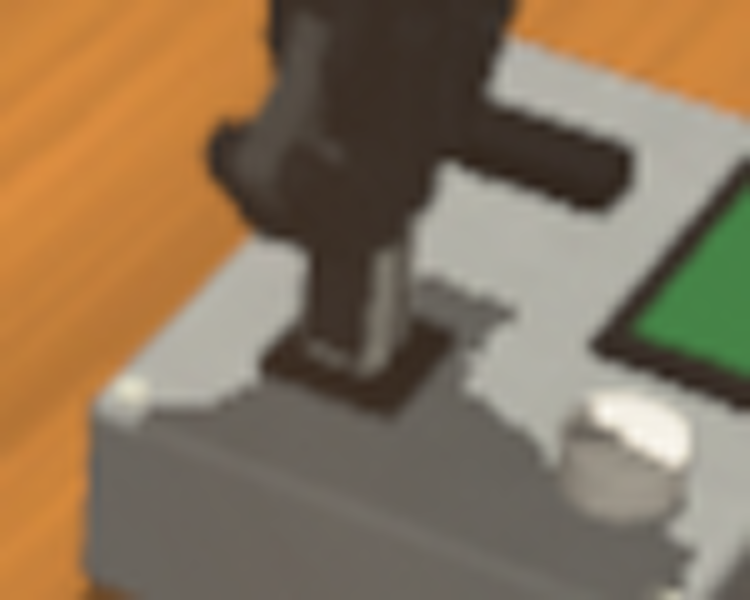

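The square key is down too, with its top at about 0.060 and the force about 4.6 N. I'll release it, check all four keys and hand in.

Run:
```python
from plant import ctrl
from h import *
ctrl.move_straight([.519,.162,.17],max_speed=.12)
s=save(ctrl,'scene','s7'); s0=pickle.load(open('scene0.pkl','rb'))
for k,(u,v) in dict(fan=(270,303),foff=(235,322),run=(366,234),stop=(383,215)).items():
    print(k,*[np.mean([world(q,u+i,v+j)[2] for i in(-2,-1,0,1,2) for j in(-1,0,1)]).round(4) for q in(s0,s)])
print(ctrl.read_time(),ctrl.read_position(),ctrl.read_ft_force(),abs(ctrl.read_joint_velocities()).max())
cv2.imwrite('pics/s7c.png',cv2.resize(s['image'][180:400,190:450,::-1],None,fx=2.7,fy=2.7))
```

```text
fan 0.0666 0.0662
foff 0.067 0.0669
run 0.0669 0.0666
stop 0.0654 0.0659
24.9417 [0.51860495 0.16185342 0.1692869 ] [-0.00643626 -0.32126217 -0.38814746] 0.002736221647213489
```

View pics/s7c.png

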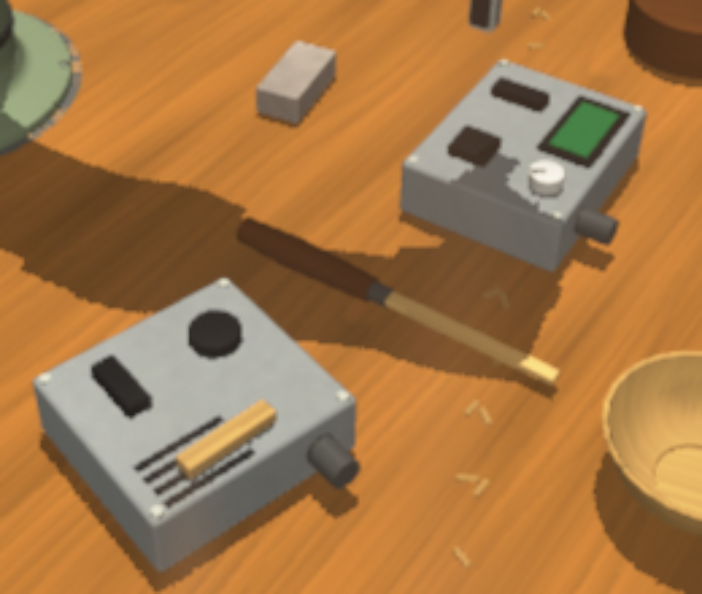

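All four keys are up and the gripper is clear.

```bash
python3 -c "
from plant import ctrl
ctrl.finish_job(); print(ctrl.read_time())"
```

```text
the job is handed in; nothing more can be done
the job is handed in; nothing more can be done
```

I pressed the extractor's round key fully down (about 6 mm, 4.8 N) and let it come back up. Then I did the same with the lathe's square key (about 6 mm, 4.6 N). I handed the job in soon after 24.9 s on the robot's clock; no verdict was given.

**Last checks:** by the scene camera's depth, all four keys are within 0.5 mm of their starting height. The bar keys were not touched. The arm stood still above the square key (TCP z = 0.169) with only sensor noise on the force reading.

**What disagreed:**
- **Cameras:** the top and scene cameras differed by about 7 mm on the key positions. The wrist camera read (0.4815, -0.1394) for the round key and (0.518, 0.164) for the square key. I pressed at (0.4805, -0.1395) and (0.519, 0.162).
- **Fingertips:** the shut fingertips met the keys at TCP z ≈ 0.051, about 28 mm lower than the stated 14 mm tip length implies. I went by force and depth readings instead.

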